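# Stack the belt idler and hold its blind spacer hole-up

### The arm

A 6-joint arm with a two-finger parallel gripper is mounted at the origin on the work surface. World frame = base frame: x ahead of the robot, y to its left, z up, the work surface at z = 0. Lengths are in m, angles in rad, forces in N, time in s.
With the tool pointing down it reaches from about 0.275 to 1 m from the base axis. Payload 8.4 kg.
Tool frame: the origin (TCP) lies midway between the tips of the shut fingers; the grasp point (between the pads) lies 19 mm behind it (ctrl.pinch_z is the distance from the TCP to the grasp point, in m); z points along the fingers, y is the line along which they close (so a half turn about z gives the same grasp; the last joint's range is limited). The gripper opens to 85 mm and grips with 20 to 120 N. Pads are 22 mm wide; open, the fingers measure 114 mm over their backs; the gripper's body (76 mm by 85 mm) begins 54 mm behind the grasp point. The pads swing forward as they close: fully open they stand 13 mm farther back than shut.
Start: joints at [1.267, 0.353, 1.633, -0, 1.155, -0.002], TCP at [0.186, 0.597, 0.231] pointing down, gripper open.
Joint ranges: [-2.63, 2.63], [-0.92, 2.1], [0.06, 2.66], [-1.3, 4.44], [0, 2.69], [-3.02, 3.02]. Speed limits (rad/s): [2.22, 2.22, 2.79, 3.14, 3.14, 3.14].

### API

Orientations are given as a rotation vector (axis times angle).
In Python, from station import ctrl gives the robot as it stands. The module is installed in compiled form; this text tells all that it offers.
- The arm moves only by the tool carry_out, never from a script. Its argument "increments" is a list of rows, each a list of 3 entries, a list of its own where there are three numbers: the turn, a rotation vector about the tool's x, y, z in degrees, then the shift along the tool's x, y, z in cm, then the opening, from 0 (shut) to 1 (fully open). A call has 1 to 20 rows; each row is the pose to reach, as a shift and turn from the pose commanded when the call began, along the tool's axes at that moment; what a row does not reach only later rows make up. A row lasts 1/8 s, in which the tool goes at most 62.5 mm and 10.7 degrees, less where a joint would pass 70% of its speed; a pose out of reach is approached as far as the arm can. A call with a gripper value outside its range is refused whole. The fingers move at their own pace and stop on an object; the grip force is fixed at half the most. Time passes only in rows, so rows that repeat a pose let the fingers close. It gives the time, the measured TCP pose, the force, the opening and the grip force at its end, in the units of the state.
- ctrl.read_state(): the state, without advancing time (a new reading comes with each control period).
- ctrl.grab_frame(name): name is "side" or "top" or "wrist"; returns a dict with "image" (480x640x3 uint8, blue, green, red), "fx", "fy", "cx", "cy" (pixels), "R" (3x3) and "t" (3): a world point X has camera coordinates R X + t; the wrist camera has in their place "tool_from_camera" (4x4, takes a point from camera to tool coordinates, whose origin is the TCP and whose axes are the flange's). Camera axes: x right, y down, z forward; pixel columns grow to the right and rows downward; lengths in m; the calibration is good to about 2 mm. A picture is of the moment at which its call begins: read the wrist's pose just before it. There is no depth.
- ctrl.sign_off(): hands the job in; it is judged then, once.
Trained networks look in a picture, given as the dict that the camera call returned (one of the last four; its "shot" number tells which), for a name from the list of things; names that differ only in an ending like _2 or _b are one class to them, and where a whole thing is asked for, a point or a joint stands for the part that bears it (a point fixed in the world has none). Each returns a list of dicts, best first, with "score" (0 to 1); they miss things now and then, are a little off and sometimes report something else, mostly with a low value. They report only what shows in the picture. A call takes as long as a camera call. They do not tell look-alikes from the thing itself.
- ctrl.cut_out(picture, name): "mask" (480x640 bool, what is visible of it) and "bbox" ([left, top, right, bottom] in pixels, round what is visible of it).
The state is a dict: "time": time; "joint_pos": joint angles; "dq": joint speeds; "joint_efforts": joint torques, N m; "eef_pos": TCP position; "orientation": TCP orientation; "wrist_force": force on the tool from outside, world axes, zero at the start; "wrist_torque": the same for the moment, N m; "gripper_width": opening from 0.0 (shut) to 1.0 (fully open); "gripper_force": force on a finger pad.
Only numpy, scipy, OpenCV 4.12 (cv2) and the standard library are available. Lean on these libraries where they do the work, as an engineer would, in place of code of your own. Each camera call takes 0.05 s, during which the arm holds its last target. There are 200 camera calls.

### The job

Build up the belt idler: put the flat washer over the stud of the bracket, then the toothed pulley on top of it, both pushed fully home. Then take the square aluminium spacer, find which of its ends has the blind hole (try it on the stud if you cannot see it), and finish holding it in the gripper, upright with the hole facing straight up, at least 15 cm above the bench, so that I can drip retaining compound into it; do not put it down or let go. Leave everything else on the bench where it is.

Things in the scene. Friction and masses are not known exactly. Their poses are not given: they have to be found in the camera images.
- bracket: Flat aluminium plate screwed to the bench, 120 x 100 x 12 mm, 5 mm high screw heads at its corners, with an upright steel stud at its centre. Origin: centre of its underside, on the bench and on the stud's axis; z up. A round shoulder on the plate, 30 mm wide and 6 mm high, is the washer's seat; the 16 mm thick stud rises from it. Nothing on it moves.
- stud_foot (a point): Where the stud rises from its shoulder, on the stud's axis, 18 mm above the bench.
- stud_tip (a point): Top of the stud, on its axis, 84 mm above the bench (66 mm above the shoulder); the last 6 mm taper from 16 to 10 mm diameter. With washer and pulley home, 34 mm of stud stand free above them.
- washer_center (a point): Flat thick steel washer, 50 mm outside diameter, 19 mm bore, 10 mm high, 0.12 kg or so, lying flat on the bench. This point: its centre, half-way up (5 mm); z along its axis. Home on the stud this point is 23 mm above the bench.
- pulley_center (a point): Toothed aluminium belt pulley with low flanges, 40 mm outside diameter, 19 mm bore, 22 mm high, 0.07 kg or so, standing on one flange. This point: its centre, half-way up (11 mm); z along its axis. Home on top of the washer this point is 39 mm above the bench.
- spacer_center (a point): Square aluminium bar, 34 x 34 x 70 mm, about 0.19 kg, lying on a long side. One end has a blind hole on its axis, 19 mm wide and 40 mm deep; the other is solid. Point: its middle, 17 mm above the bench; x along its length, z up as it first lies. Which end (+x or -x) is holed is to be found: look, or try an end on the stud (the hole drops over it, the solid end stops on its tip).
- screw_jar: Bystander: clear jar of screws, 56 mm diameter, 70 mm high, standing. Origin: centre of its underside.
- calipers: Bystander: slide calipers lying flat, 200 mm long, 14 mm high. Origin: on the bench under the middle of the beam.
- screwdriver: Bystander: screwdriver lying on the bench. Origin: under its middle.
- wrench: Bystander: wrench lying on the bench. Origin: under its middle.
- tape_roll: Bystander: grey roll of tape lying flat, 96 mm diameter, 24 mm high. Origin: centre of its underside.
- compound_bottle: Bystander: small white bottle of retaining compound, 34 mm diameter, 100 mm high, standing. Origin: centre of its underside.
- screw_tray: Bystander: open black tray of screws, 130 x 100 x 32 mm. Origin: centre of its underside.
There are look-alikes about, which are no part of the job. What is shaped like the bracket but orange or turquoise is not meant.

How it is judged:
On the way, in this order (a step that is already met when the one before it is completed fails the run):
1. the washer lies home on the stud's shoulder, let go (z of washer_center in the frame of bracket between 0.02 and 0.0255 m and horizontal distance between washer_center and stud_foot below 0.003 m and (angle between washer_center's own z axis and vertical below 0.12 rad or angle between washer_center's own z axis and vertical above 3.02 rad) and contact force between the fingers and washer below 0.1 N), for 0.2 s.
2. the pulley lies home on the washer, let go (z of washer_center in the frame of bracket between 0.02 and 0.0255 m and horizontal distance between each of washer_center, pulley_center and stud_foot below 0.003 m and (angle between washer_center's own z axis and vertical below 0.12 rad or angle between washer_center's own z axis and vertical above 3.02 rad) and z of pulley_center in the frame of bracket between 0.036 and 0.0415 m and (angle between pulley_center's own z axis and vertical below 0.12 rad or angle between pulley_center's own z axis and vertical above 3.02 rad) and contact force between the fingers and pulley below 0.1 N), for 0.2 s.
At the end, for the whole second after the job is handed in: Washer and pulley home on the stud (heights within 2.5 mm, centred within 3 mm, flat within 7 deg) and let go; the spacer held still by the fingers alone, holed end up within 11 deg of vertical, its middle over 14 cm above the bench (all of step 2 and contact force between the fingers and washer below 0.1 N and angle between spacer_center's own x axis and vertical above 2.94 rad and height (world z) of spacer_center above 0.14 m and contact force between the fingers and spacer above 1.5 N and contact force between spacer and bracket below 0.1 N and contact force between spacer and the arm below 0.1 N and linear speed of spacer below 0.03 m/s and angular speed of spacer below 0.3 rad/s); the arm keeps its last pose, push and grip.
It fails at once if something else on the bench is pushed more than 3 cm (distance of any of screw_jar, calipers, screwdriver, wrench, tape_roll, compound_bottle, screw_tray from where it was at the start of the episode above 0.03 m).
It fails at once if the jar or the bottle is knocked over (angle between any of screw_jar, compound_bottle's own z axis and vertical above 0.5 rad).
It also fails if it takes over 72 s, if anything falls off the work surface, if the arm or the gripper's body presses on something with over 40 N, if the wrist force passes 120 N, or if a joint passes its speed limit or range.

## Working session

There is one attempt and no reset: what is moved stays moved. The work goes in short steps, Python scripts to look and compute and a tool call to move; the robot and the scene stay as the last step left them, time stands still between calls to the robot, and variables do not carry over. Pictures are saved under pics/ and viewed, at most 10 in all, crops included, and the job is handed in when it is done.

Besides the shell and the picture viewer there is one more tool, called after "Call:" as name(argument=value, ...) on one line, values as JSON. carry_out: Moves the arm, as the interface text tells. Its arguments: {"type":"object","properties":{"increments":{"type":"array"}},"required":["increments"]}

```bash
mkdir -p pics
cat > h.py <<'E'
import numpy as np, cv2
from scipy.spatial.transform import Rotation as Rn
from station import ctrl
def cam(f,st=None):
    """returns K, R(world->cam), t"""
    K=np.array([[f['fx'],0,f['cx']],[0,f['fy'],f['cy']],[0,0,1]])
    if 'R' in f: return K,np.array(f['R']),np.array(f['t'])
    T=np.array(f['tool_from_camera']); Rt=Rn.from_rotvec(st['orientation']).as_matrix()
    Rc=Rt@T[:3,:3]; p=Rt@T[:3,3]+st['eef_pos']
    return K,Rc.T,-Rc.T@p
def onplane(px,c,z):
    K,R,t=c; px=np.atleast_2d(px).astype(float)
    d=(R.T@np.linalg.inv(K)@np.c_[px,np.ones(len(px))].T).T; o=-R.T@t
    return o+d*((z-o[2])/d[:,2])[:,None]
def proj(X,c):
    K,R,t=c; q=(K@(R@np.atleast_2d(X).T+t[:,None])).T; return q[:,:2]/q[:,2:]
E
python3 - <<'E'
from h import *
st=ctrl.read_state(); print(st['time'],st['eef_pos'],st['orientation'],st['joint_pos'])
for n in ["top","side"]:
    f=ctrl.grab_frame(n); c=cam(f); cv2.imwrite(f'pics/{n}0.png',f['image']); print(n,-c[1].T@c[2])
    for o,z in [("bracket",.012),("washer_center",.01),("pulley_center",.022),("spacer_center",.034),("screw_jar",.07),("calipers",.01),("screwdriver",.02),("wrench",.01),("tape_roll",.024),("compound_bottle",.1),("screw_tray",.03)]:
        for r in ctrl.cut_out(f,o)[:3]:
            m=r['mask']; v,u=np.nonzero(m)
            print(o,round(r['score'],2),np.round(r['bbox']),m.sum(),np.round(onplane([u.mean(),v.mean()],c,z)[0],3) if len(u) else'')
E
```

```text
0.0 [0.18561908 0.59627218 0.23052317] [-4.72200217e-01 -3.10569035e+00  2.30367567e-03] [ 1.26661334e+00  3.53688567e-01  1.63416517e+00 -1.89611988e-05
  1.15522030e+00 -2.39944438e-03]
top [0.24758532 0.0436505  1.41262594]
bracket 0.86 [328. 172. 374. 215.] 1480 [ 0.592 -0.043  0.012]
bracket 0.75 [226. 301. 266. 346.] 1590 [0.229 0.256 0.012]
bracket 0.69 [451. 315. 489. 363.] 1626 [ 0.19  -0.358  0.012]
washer_center 0.53 [221. 177. 235. 192.] 155 [0.623 0.313 0.01 ]
pulley_center 0.52 [419. 225. 430. 235.] 127 [ 0.483 -0.245  0.022]
spacer_center 0.66 [241. 238. 267. 266.] 369 [0.423 0.229 0.034]
screw_jar 0.67 [390. 131. 407. 151.] 399 [ 0.727 -0.174  0.07 ]
calipers 0.84 [274. 130. 339. 153.] 616 [0.763 0.111 0.01 ]
calipers 0.52 [422. 227. 431. 235.] 113 [ 0.485 -0.248  0.01 ]
screwdriver 0.76 [368. 262. 430. 272.] 313 [ 0.374 -0.203  0.02 ]
screwdriver 0.47 [272. 133. 342. 152.] 620 [0.759 0.108 0.02 ]
wrench 0.81 [299. 258. 358. 277.] 461 [0.385 0.026 0.01 ]
wrench 0.23 [330. 172. 371. 214.] 1439 [ 0.594 -0.043  0.01 ]
tape_roll 0.71 [143. 180. 188. 236.] 1815 [0.556 0.48
[... 709 characters left out ...]
ter 0.73 [451. 280. 480. 319.] 1016 [ 0.738 -0.184  0.034]
screw_jar 0.8 [452. 276. 478. 320.] 1084 [ 0.71  -0.225  0.07 ]
screw_jar 0.34 [353. 260. 409. 299.] 1636 [ 0.56  -0.129  0.07 ]
calipers 0.95 [390. 230. 446. 269.] 439 [0.759 0.09  0.01 ]
screwdriver 0.92 [289. 303. 308. 369.] 663 [ 0.372 -0.21   0.02 ]
wrench 0.94 [267. 265. 296. 308.] 419 [0.383 0.007 0.01 ]
tape_roll 0.76 [289. 376. 346. 430.] 1677 [ 0.377 -0.357  0.024]
tape_roll 0.57 [282. 183. 337. 205.] 956 [0.55  0.465 0.024]
compound_bottle 0.76 [482. 341. 507. 400.] 916 [ 0.641 -0.438  0.1  ]
compound_bottle 0.64 [289. 376. 346. 428.] 1671 [ 0.361 -0.424  0.1  ]
screw_tray 0.78 [285. 182. 335. 203.] 938 [0.547 0.453 0.03 ]
```

Run:
```python
import cv2
a=cv2.imread('pics/top0.png')[110:380,130:510]; cv2.imwrite('pics/a.png',cv2.resize(a,(800,568),interpolation=cv2.INTER_CUBIC))
```

```text
(no output)
```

View pics/a.png

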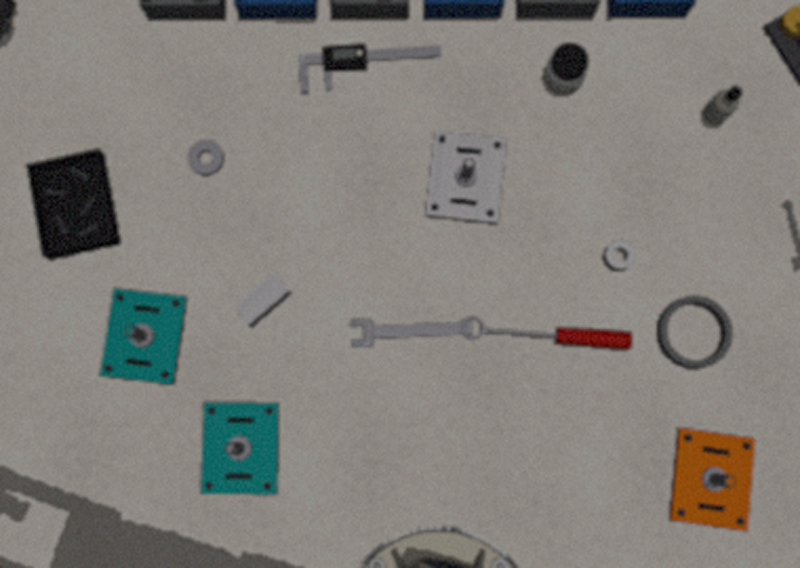

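View pics/side0.png

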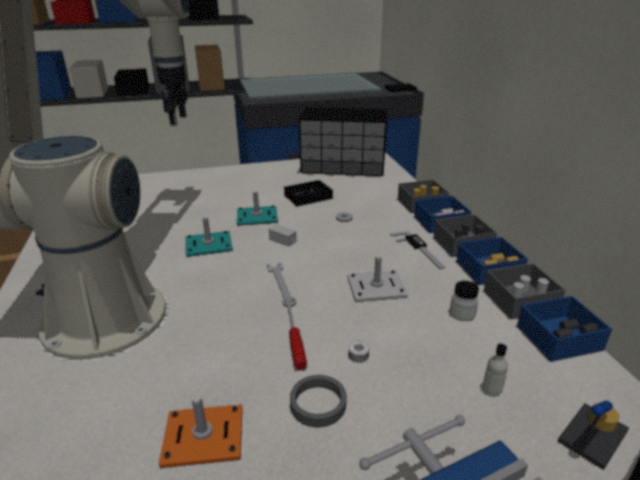

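The top view shows the grey bracket at about (351,194), the washer at (228,185), the pulley at (423,231) and the spacer at (255,252). The turquoise and orange brackets are look-alikes. The side view agrees. Next I'll move over the washer.

Call:
carry_out(increments=[[[0,0,0],[-49,-14.5,3],1],[[0,0,0],[-49,-14.5,3],1],[[0,0,0],[-49,-14.5,3],1],[[0,0,0],[-49,-14.5,3],1],[[0,0,0],[-49,-14.5,3],1],[[0,0,0],[-49,-14.5,3],1],[[0,0,0],[-49,-14.5,3],1],[[0,0,0],[-49,-14.5,3],1],[[0,0,0],[-49,-14.5,3],1],[[0,0,0],[-49,-14.5,3],1],[[0,0,0],[-49,-14.5,3],1],[[0,0,0],[-49,-14.5,3],1]])

```text
time: 2.7
eef_pos: [0.6094, 0.3139, 0.2016]
orientation: [-0.47, -3.106, -0.0]
wrist_force: [0.8, -0.6, 0.2]
gripper_width: 1.002
gripper_force: 0.0
```

```bash
cat >> h.py <<'E'
def look(names,save=None,pic='wrist'):
    st=ctrl.read_state(); f=ctrl.grab_frame(pic); c=cam(f,st)
    if save: cv2.imwrite(f'pics/{save}.png',f['image'])
    R=Rn.from_rotvec(st['orientation']).as_matrix()
    print('t',round(st['time'],2),'tcp',np.round(st['eef_pos'],4),'x',np.round(R[:,0],3),'y',np.round(R[:,1],3),'F',np.round(st['wrist_force'],1),'w',round(st['gripper_width'],3),'gf',st['gripper_force'])
    for o,z in names:
        for r in ctrl.cut_out(f,o)[:2]:
            cs,_=cv2.findContours(r['mask'].astype(np.uint8),0,2)
            if not cs: continue
            k=max(cs,key=cv2.contourArea)
            if len(k)<6: continue
            (u,v),ax,an=cv2.fitEllipse(cv2.convexHull(k)) if len(cv2.convexHull(k))>5 else cv2.minAreaRect(k)
            X=onplane([u,v],c,z)[0]; d=R.T@(X-st['eef_pos'])
            print(o,round(r['score'],2),np.round(r['bbox']),'ell',np.round([u,v,*ax],1),'X',np.round(X,4),'tool cm',np.round(d*100,2))
    return st,f,c
E
python3 - <<'E'
from h import *
look([("washer_center",.008),("bracket",.012)],'w1')
E
```

```text
t 2.7 tcp [0.6094 0.3139 0.2016] x [-0.955  0.296  0.   ] y [0.296 0.955 0.   ] F [ 0.8 -0.6  0.2] w 1.002 gf 0.0
bracket 0.89 [  0. 224.  81. 341.] ell [ 24.3 286.7 107.3 126.9] X [ 0.5976 -0.0279  0.012 ] tool cm [ -8.98 -33.    18.95]
bracket 0.6 [286.   1. 323.   9.] ell [318.9 -12.2  24.1  77.6] X [0.4272 0.3684 0.012 ] tool cm [19.01 -0.18 18.96]
```

View pics/w1.png

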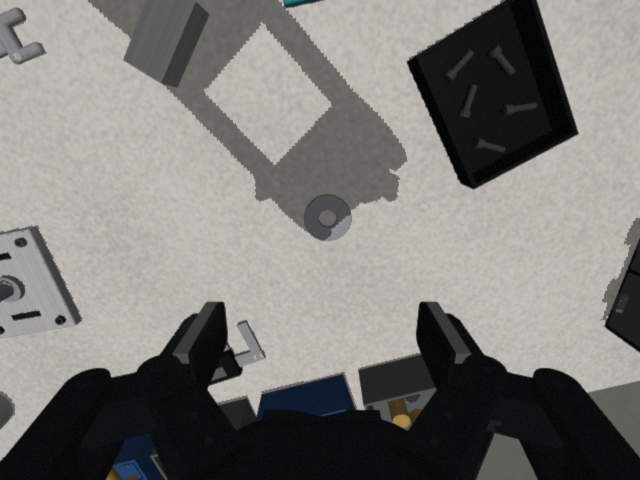

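Wrist view: the washer is at about (328,217), partly in shadow. The fingers sit at the bottom, the grey bracket is at the left edge and the spacer is at the top left.

Run:
```python
from h import *
st=ctrl.read_state();f=ctrl.grab_frame('wrist');c=cam(f,st)
R=Rn.from_rotvec(st['orientation']).as_matrix()
g=cv2.GaussianBlur(f['image'],(5,5),0)
for r in ctrl.cut_out(f,'spacer_center'): print('sp',r['score'],r['bbox'])
g=cv2.cvtColor(g,6)
ci=cv2.HoughCircles(g[180:260,290:370],cv2.HOUGH_GRADIENT,1,5,param1=60,param2=8,minRadius=18,maxRadius=30)
print(ci[0][:4]+[290,180,0] if ci is not None else None)
X=onplane([[328,217.5],[305,217.5],[351,217.5]],c,.01); print(X, (X-st['eef_pos'])@R*100, np.linalg.norm(X[2]-X[1]))
```

```text
sp 0.58 [124.0, 3.1, 209.7, 88.5]
[[328.5        216.5         23.20000076]
 [327.5        222.5         29.29999924]
 [332.5        219.5         29.39999962]
 [323.5        216.5         20.20000076]]
[[0.62234353 0.31701426 0.01      ]
 [0.61524432 0.2941478  0.01      ]
 [0.62944316 0.33988202 0.01      ]] [[-1.08060237  0.71024464 19.15361656]
 [-1.07953303 -1.68406843 19.1532842 ]
 [-1.08167178  3.10469455 19.15394894]] 0.0478876350671836
```

Call:
carry_out(increments=[[[0,0,0],[-1.1,0.7,6],1],[[0,0,0],[-1.1,0.7,12],1],[[0,0,0],[-1.1,0.7,17],0.8],[[0,0,0],[-1.1,0.7,19.5],0.8],[[0,0,0],[-1.1,0.7,20.2],0.8],[[0,0,0],[-1.1,0.7,20.2],0.8],[[0,0,0],[-1.1,0.7,20.2],0.5],[[0,0,0],[-1.1,0.7,20.2],0.3],[[0,0,0],[-1.1,0.7,20.2],0.3],[[0,0,0],[-1.1,0.7,20.2],0.3],[[0,0,0],[-1.1,0.7,20.2],0.3]])

```text
time: 4.32
eef_pos: [0.6242, 0.3166, 0.0019]
orientation: [0.472, 3.104, 0.003]
wrist_force: [-1.0, -1.7, 8.3]
gripper_width: 0.543
gripper_force: 60.2
```

Call:
carry_out(increments=[[[0,0,0],[0,0,-4],0.3],[[0,0,0],[0,0,-9],0.3],[[0,0,0],[0,0,-14],0.3],[[0,0,0],[0,0,-14],0.3]])

```text
time: 4.82
eef_pos: [0.6261, 0.3176, 0.1457]
orientation: [0.471, 3.098, 0.009]
wrist_force: [0.5, -0.2, -2.4]
gripper_width: 0.543
gripper_force: 61.8
```

Run:
```python
from h import *
st,f,c=look([("washer_center",.14),("bracket",.012)],'w2')
cv2.imwrite('pics/w2.png',cv2.resize(f['image'][200:480,160:480],(640,560)))
```

```text
t 4.83 tcp [0.6261 0.3176 0.1457] x [-0.955  0.297 -0.007] y [0.297 0.955 0.007] F [ 0.5 -0.2 -2.4] w 0.543 gf 61.75666630268097
washer_center 0.85 [270. 251. 375. 352.] ell [321.4 303.3 101.1 106. ] X [0.6303 0.3166 0.14  ] tool cm [-0.42  0.02  0.57]
bracket 0.9 [  0. 287.  31. 350.] ell [ 46.5 351.   22.6  44.1] X [0.6718 0.0194 0.012 ] tool cm [-13.13 -27.21  13.27]
```

View pics/w2.png

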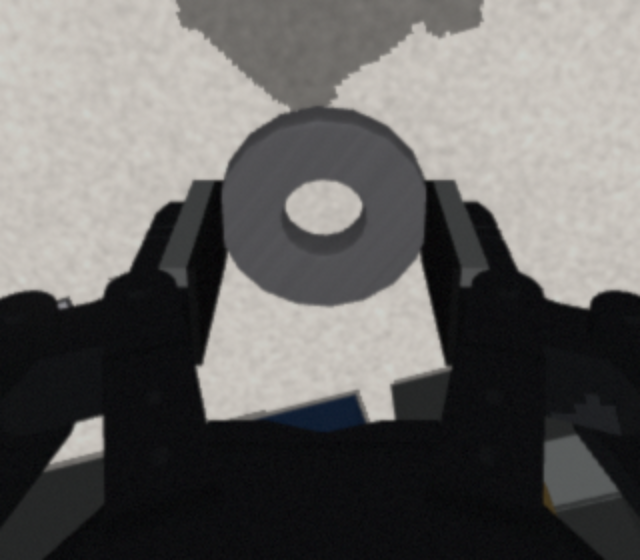

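The washer is held flat, with its bore at about (321,304), slightly forward of the pad centre. Next I'll go to a viewing position beside the stud.

Call:
carry_out(increments=[[[0,0,0],[-13.5,-36,0],0.3],[[0,0,0],[-13.5,-36,0],0.3],[[0,0,0],[-13.5,-36,0],0.3],[[0,0,0],[-13.5,-36,0],0.3],[[0,0,0],[-13.5,-36,0],0.3],[[0,0,0],[-13.5,-36,0],0.3],[[0,0,0],[-13.5,-36,0],0.3],[[0,0,0],[-13.5,-36,0],0.3],[[0,0,0],[-13.5,-36,0],0.3]])

```text
time: 6.1
eef_pos: [0.6446, -0.0662, 0.1385]
orientation: [-0.47, -3.105, -0.001]
wrist_force: [-0.3, 0.4, -1.0]
gripper_width: 0.542
gripper_force: 61.9
```

Run:
```python
from h import *
st,f,c=look([("washer_center",.15),("bracket",.012),("stud_tip",.084)],'w3')
print(f['tool_from_camera'],f['fx'],f['cx'],f['cy'])
```

```text
t 6.1 tcp [ 0.6446 -0.0662  0.1385] x [-0.955  0.296  0.001] y [0.296 0.955 0.   ] F [-0.3  0.4 -1. ] w 0.542 gf 61.9317501783371
washer_center 0.8 [269. 253. 374. 354.] ell [321.6 303.2 101.8 105.3] X [ 0.6391 -0.0642  0.15  ] tool cm [ 0.58  0.03 -1.15]
bracket 0.87 [251.  61. 403. 240.] ell [331.9 150.8 177.1 208.7] X [ 0.588  -0.0397  0.012 ] tool cm [ 6.17  0.85 12.66]
stud_tip 0.67 [254.  64. 404. 239.] ell [330.6 148.8 158.8 215.2] X [ 0.5809 -0.0406  0.084 ] tool cm [6.83 0.56 5.46]
[[-3.34844641e-04 -9.46700847e-01 -3.22113946e-01  8.25274365e-02]
 [ 9.99999910e-01 -4.01314597e-04  1.39951278e-04  2.26748391e-04]
 [-2.61761022e-04 -3.22113870e-01  9.46700896e-01 -1.43676295e-01]
 [ 0.00000000e+00  0.00000000e+00  0.00000000e+00  1.00000000e+00]] 333.71828857068505 321.44934808293294 236.34859409172657
```

View pics/w3.png

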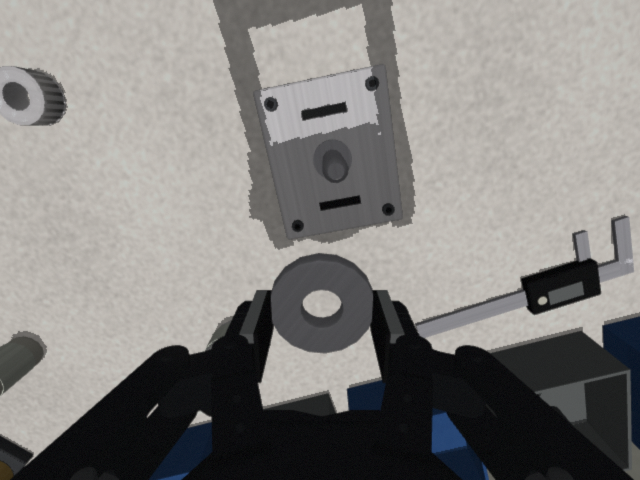

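The grey bracket shows its four screws at (271,104), (373,83), (298,226) and (388,209), and the stud tip at about (336,170). The washer hangs level in the gripper.

Run:
```python
from h import *
st=ctrl.read_state();f=ctrl.grab_frame('wrist');c=cam(f,st); R=Rn.from_rotvec(st['orientation']).as_matrix()
X=onplane([[271,104],[373,83],[388,209],[298,226]],c,.017); print(X, X.mean(0), [np.linalg.norm(X[i]-X[(i+1)%4]) for i in range(4)])
m=X.mean(0)
for z in(.012,.018,.084): print(z,proj([[m[0],m[1],z]],c))
im=cv2.resize(f['image'][100:240,250:410],None,fx=5,fy=5)[:600]
cv2.imwrite('pics/w4.png',im)
print('tool cm',R.T@(m-st['eef_pos'])*100)
ft=ctrl.grab_frame('top'); ct=cam(ft)
for z in(.018,.084): print('top',proj([[m[0],m[1],z]],ct))
t=ft['image']; cv2.imwrite('pics/t4.png',cv2.resize(t[160:230,310:390],None,fx=8,fy=8))
```

```text
[[ 0.54255947 -0.07356479  0.017     ]
 [ 0.55114423  0.00222835  0.017     ]
 [ 0.64619849 -0.00945219  0.017     ]
 [ 0.63818365 -0.0844674   0.017     ]] [ 0.59452146 -0.04131401  0.017     ] [np.float64(0.07627777117764278), np.float64(0.09576923624524153), np.float64(0.07544215743335671), np.float64(0.09624369994004082)]
0.012 [[332.48574359 158.55427844]]
0.018 [[332.72991265 159.33565141]]
0.084 [[336.34526419 170.90525027]]
tool cm [ 5.56320117  0.90569768 12.22394051]
top [[350.60831543 192.62940101]]
top [[352.00962384 186.76996646]]
```

View pics/w4.png

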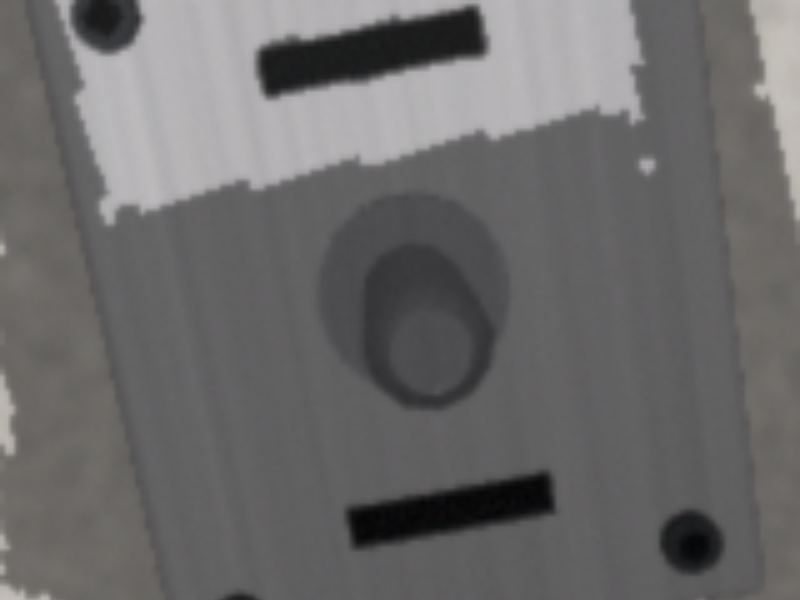

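Stud tip measured at (335.8,169.6) and shoulder at (332.8,158), about 1.3 px off my prediction. With that correction the stud is at tool (5.63, 0.88) cm. Next I'll move over it and engage.

Call:
carry_out(increments=[[[0,0,0],[3,0.5,0],0.3],[[0,0,0],[5.4,0.9,0],0.3],[[0,0,0],[5.4,0.9,0],0.3],[[0,0,0],[5.4,0.9,2],0.3],[[0,0,0],[5.4,0.9,4],0.3],[[0,0,0],[5.4,0.9,5.5],0.3],[[0,0,0],[5.4,0.9,6.3],0.3],[[0,0,0],[5.4,0.9,6.3],0.3]])

```text
time: 7.4
eef_pos: [0.5961, -0.0432, 0.0759]
orientation: [-0.472, -3.105, 0.0]
wrist_force: [-1.1, 1.1, -1.2]
gripper_width: 0.544
gripper_force: 61.9
```

Call:
carry_out(increments=[[[0,0,0],[0,0,1],0.3],[[0,0,0],[0,0,2],0.3],[[0,0,0],[0,0,3],0.3],[[0,0,0],[0,0,4],0.3],[[0,0,0],[0,0,4.5],0.3],[[0,0,0],[0,0,5],0.3],[[0,0,0],[0,0,5],0.3]])

```text
time: 8.28
eef_pos: [0.5961, -0.0432, 0.0259]
orientation: [-0.472, -3.106, 0.0]
wrist_force: [-1.2, 0.8, -1.4]
gripper_width: 0.549
gripper_force: 61.8
```

Call:
carry_out(increments=[[[0,0,0],[0,0,0.4],0.3],[[0,0,0],[0,0,0.4],0.75],[[0,0,0],[0,0,0.4],0.75],[[0,0,0],[0,0,0.4],0.75],[[0,0,0],[0,0,-2],0.75],[[0,0,0],[0,0,-6],0.8],[[0,0,0],[0,0,-12],0.8],[[0,0,0],[2,-9,-17],0.8],[[0,0,0],[4.7,-23,-17.5],0.8],[[0,0,0],[4.7,-23,-17.5],0.8],[[0,0,0],[4.7,-23,-17.5],0.8],[[0,0,0],[4.7,-23,-17.5],0.8],[[0,0,0],[4.7,-23,-17.5],0.8],[[0,0,0],[4.7,-23,-17.5],0.8]])

```text
time: 10.02
eef_pos: [0.4833, -0.2478, 0.2011]
orientation: [-0.47, -3.106, -0.0]
wrist_force: [0.7, -0.7, -0.3]
gripper_width: 0.799
gripper_force: 0.0
```

Run:
```python
from h import *
st,f,c=look([("pulley_center",.022),("washer_center",.028),("bracket",.012)],'p1')
for n in['side']:
    look([("washer_center",.028)],None,n)
```

```text
t 10.03 tcp [ 0.4833 -0.2478  0.2011] x [-0.955  0.296  0.   ] y [0.296 0.955 0.   ] F [ 0.7 -0.7 -0.3] w 0.799 gf 0.0
pulley_center 0.59 [302. 187. 345. 230.] ell [322.8 207.8  39.8  42.5] X [ 0.4812 -0.2454  0.022 ] tool cm [ 0.27  0.16 17.91]
washer_center 0.7 [516. 231. 572. 275.] ell [543.  253.5  44.7  53. ] X [ 0.5922 -0.0444  0.028 ] tool cm [-4.38 22.64 17.31]
bracket 0.53 [54.  0. 68.  5.] ell [60.2 -0.9  6.2 12.5] X [ 0.2441 -0.4051  0.012 ] tool cm [ 18.19 -22.12  18.91]
t 10.22 tcp [ 0.4833 -0.248   0.2011] x [-0.955  0.296  0.   ] y [0.296 0.955 0.   ] F [ 0.4  0.2 -0.5] w 0.8 gf 0.0
washer_center 0.75 [368. 274. 388. 289.] ell [377.9 280.   14.2  22.2] X [ 0.5915 -0.055   0.028 ] tool cm [-4.64 21.63 17.31]
washer_center 0.4 [391. 230. 449. 271.] ell [419.3 249.1  20.6  61.7] X [0.7393 0.0475 0.028 ] tool cm [-15.72  35.8   17.31]
```

View pics/p1.png

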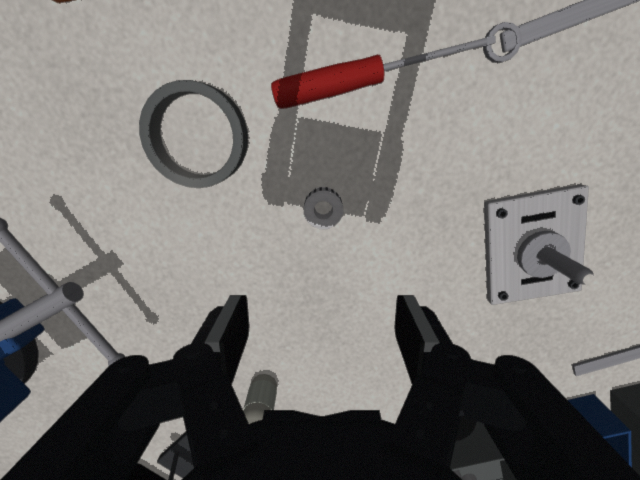

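The washer is down on the stud's shoulder (543,254). The pulley is at (323,209), almost under the TCP. Next I'll grasp it.

Call:
carry_out(increments=[[[0,0,0],[0.2,0.2,6],0.8],[[0,0,0],[0.2,0.2,12],0.8],[[0,0,0],[0.2,0.2,17],0.8],[[0,0,0],[0.2,0.2,19.5],0.8],[[0,0,0],[0.2,0.2,19.8],0.7],[[0,0,0],[0.2,0.2,19.8],0.3],[[0,0,0],[0.2,0.2,19.8],0.2],[[0,0,0],[0.2,0.2,19.8],0.2],[[0,0,0],[0.2,0.2,19.8],0.2],[[0,0,0],[0.2,0.2,19.8],0.2],[[0,0,0],[0.2,0.2,15],0.2],[[0,0,0],[0.2,0.2,10],0.2],[[0,0,0],[0.2,0.2,6],0.2],[[0,0,0],[0.2,0.2,6],0.2]])

```text
time: 12.08
eef_pos: [0.4836, -0.2474, 0.145]
orientation: [0.471, 3.099, -0.003]
wrist_force: [-0.1, 0.5, -0.7]
gripper_width: 0.445
gripper_force: 60.7
```

Run:
```python
from h import *
s=ctrl.read_state()['eef_pos'][2]
st,f,c=look([("pulley_center",s+.019),("washer_center",.028)],'p2')
cv2.imwrite('pics/p2.png',cv2.resize(f['image'][230:370,230:410],(720,560)))
```

```text
t 12.07 tcp [ 0.4836 -0.2474  0.145 ] x [-0.955  0.297 -0.007] y [ 0.297  0.955 -0.001] F [-0.1  0.5 -0.7] w 0.445 gf 60.71803763508797
pulley_center 0.89 [280. 266. 368. 364.] ell [321.6 313.2  90.   99.4] X [ 0.4785 -0.2454  0.164 ] tool cm [ 0.54  0.03 -1.9 ]
washer_center 0.82 [549. 249. 616. 304.] ell [583.9 275.9  52.9  65.4] X [ 0.5918 -0.0445  0.028 ] tool cm [-4.22 22.6  11.7 ]
```

View pics/p2.png

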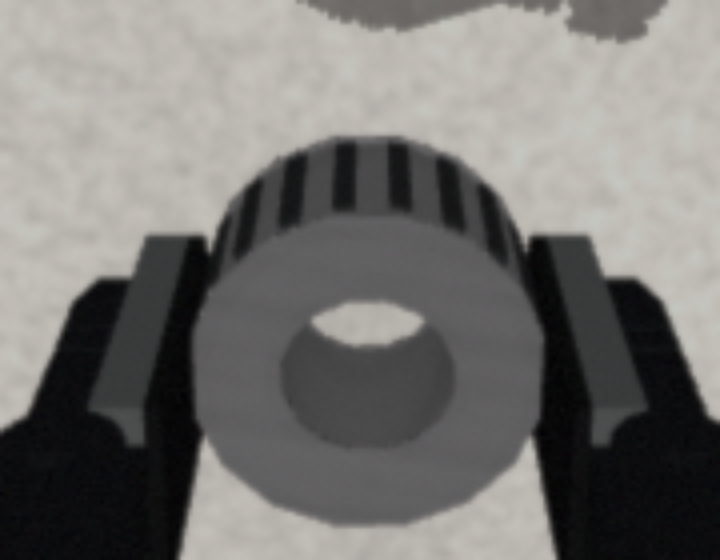

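The pulley is held upright, with its top face centred at about (322,323), on the pad centreline. Next I'll move over the stud.

Call:
carry_out(increments=[[[0,0,0],[-4.6,22.7,0],0.2],[[0,0,0],[-4.6,22.7,0],0.2],[[0,0,0],[-4.6,22.7,0],0.2],[[0,0,0],[-4.6,22.7,0],0.2],[[0,0,0],[-4.6,22.7,0],0.2],[[0,0,0],[-4.6,22.7,0],0.2],[[0,0,0],[-4.6,22.7,0],0.2],[[0,0,0],[-4.6,22.7,0],0.2]])

```text
time: 13.22
eef_pos: [0.5925, -0.0442, 0.1412]
orientation: [-0.475, -3.105, 0.0]
wrist_force: [0.4, -0.2, -0.5]
gripper_width: 0.442
gripper_force: 60.8
```

Call:
carry_out(increments=[[[0,0,0],[0,0.2,1.5],0.2],[[0,0,0],[0,0.2,3.5],0.2],[[0,0,0],[0,0.2,5],0.2],[[0,0,0],[0,0.2,5.8],0.2],[[0,0,0],[0,0.2,6.4],0.2],[[0,0,0],[0,0.2,6.4],0.2]])

```text
time: 13.98
eef_pos: [0.5935, -0.0413, 0.0771]
orientation: [-0.472, -3.106, 0.0]
wrist_force: [0.0, -0.5, -1.1]
gripper_width: 0.447
gripper_force: 60.8
```

Call:
carry_out(increments=[[[0,0,0],[0,-0.1,1],0.2],[[0,0,0],[0,-0.1,2],0.2],[[0,0,0],[0,-0.1,3],0.2],[[0,0,0],[0,-0.1,4],0.2],[[0,0,0],[0,-0.1,4.4],0.2],[[0,0,0],[0,-0.1,4.4],0.2]])

```text
time: 14.72
eef_pos: [0.5932, -0.0422, 0.0331]
orientation: [-0.472, -3.106, 0.0]
wrist_force: [0.3, 0.3, -0.7]
gripper_width: 0.443
gripper_force: 60.8
```

Call:
carry_out(increments=[[[0,0,0],[0,0,0],0.7],[[0,0,0],[0,0,0],0.7],[[0,0,0],[0,0,0],0.7],[[0,0,0],[0,0,-2],0.8],[[0,0,0],[0,0,-6],0.8],[[0,0,0],[0,0,-12],0.8],[[0,0,0],[3,3,-16],0.8],[[0,0,0],[24,19.5,-17],1],[[0,0,0],[24,19.5,-17],1],[[0,0,0],[24,19.5,-17],1],[[0,0,0],[24,19.5,-17],1],[[0,0,0],[24,19.5,-17],1],[[0,0,0],[24,19.5,-17],1],[[0,0,0],[24,19.5,-17],1],[[0,0,0],[24,19.5,-17],1],[[0,0,0],[24,19.5,-17],1]])

```text
time: 16.73
eef_pos: [0.4225, 0.2145, 0.2032]
orientation: [-0.475, -3.105, 0.0]
wrist_force: [-0.2, -0.6, 0.1]
gripper_width: 1.002
gripper_force: 0.0
```

Run:
```python
from h import *
st,f,c=look([("spacer_center",.034),("washer_center",.028),("pulley_center",.05)],'s1')
look([("washer_center",.028),("pulley_center",.05)],None,'top')
st,g,c=look([("washer_center",.028),("pulley_center",.05)],None,'side')
im=f['image']; s=g['image']
print(im.shape)
out=np.hstack([cv2.resize(im,(533,400)),cv2.resize(s[245:305,345:415],(267,229))[:400] if 0 else np.vstack([cv2.resize(s[245:305,345:415],(267,200)),cv2.resize(s[205:265,250:320],(267,200))])])
cv2.imwrite('pics/s1.png',out)
```

```text
t 16.73 tcp [0.4225 0.2145 0.2032] x [-0.954  0.299  0.   ] y [ 0.299  0.954 -0.   ] F [-0.2 -0.6  0.1] w 1.002 gf 0.0
spacer_center 0.87 [307. 165. 373. 247.] ell [339.4 206.1  48.5  92.6] X [0.4213 0.2333 0.034 ] tool cm [ 0.68  1.76 16.92]
washer_center 0.47 [ 63. 180. 227. 261.] ell [148.8 220.6  53.3 179.2] X [0.3803 0.0483 0.028 ] tool cm [ -0.94 -17.12  17.52]
t 16.93 tcp [0.4222 0.215  0.2032] x [-0.955  0.298  0.   ] y [ 0.298  0.955 -0.   ] F [-0.7 -0.3  0.3] w 0.997 gf 0.0
pulley_center 0.71 [345. 184. 360. 197.] ell [352.4 190.   14.9  16. ] X [ 0.5941 -0.0445  0.05  ] tool cm [-24.14 -19.65  15.32]
t 17.07 tcp [0.4221 0.2152 0.2033] x [-0.955  0.297  0.   ] y [ 0.297  0.955 -0.   ] F [ 0.9 -0.3 -0.6] w 0.999 gf 0.0
washer_center 0.4 [289. 302. 306. 370.] ell [295.9 342.3  14.2  74.9] X [ 0.3696 -0.212   0.028 ] tool cm [ -7.69 -42.35  17.53]
pulley_center 0.76 [369. 266. 390. 286.] ell [377.6 274.   18.1  20.2] X [ 0.5867 -0.063   0.05  ] tool cm [-23.99 -21.67  15.32]
(480, 640, 3)
```

View pics/s1.png

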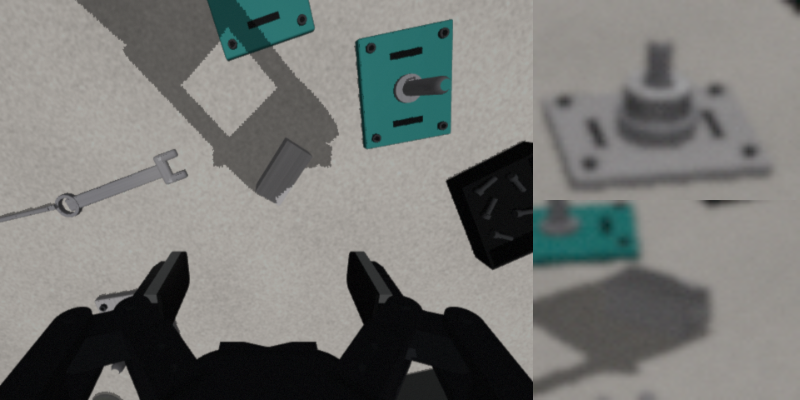

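Washer and pulley look seated in the side view. In the wrist view the spacer is at about (340,205), lying diagonally. Next I'll fit its pose and look at its end faces numerically.

```bash
cat >> h.py <<'E'
from scipy.optimize import minimize
def boxmask(p,c):
    s=np.array([[a,b,z] for a in(-.035,.035) for b in(-.017,.017) for z in(0,.034)])
    Rz=Rn.from_euler('z',p[2]).as_matrix(); q=proj(s@Rz.T+[p[0],p[1],0],c)
    m=np.zeros((480*4,640*4),np.uint8); cv2.fillConvexPoly(m,cv2.convexHull((q*4).astype(np.int32)),1)
    return cv2.resize(m*255,(640,480),interpolation=cv2.INTER_AREA)/255.
def fitbox(mask,c,x0):
    best=None
    for y in np.arange(0,np.pi,np.pi/6):
        r=minimize(lambda p:np.abs(boxmask(p,c)-mask).sum(),[x0[0],x0[1],y],method='Nelder-Mead',options=dict(initial_simplex=np.array([[x0[0],x0[1],y],[x0[0]+.008,x0[1],y],[x0[0],x0[1]+.008,y],[x0[0],x0[1],y+.3]])))
        if best is None or r.fun<best.fun: best=r
    return best.x,best.fun,mask.sum()
E
python3 - <<'E'
from h import *
st=ctrl.read_state();f=ctrl.grab_frame('wrist');c=cam(f,st)
m=ctrl.cut_out(f,'spacer_center')[0]['mask'].astype(float)
p,e,n=fitbox(m,c,(.42,.225)); print(p,e,n)
R=Rn.from_rotvec(st['orientation']).as_matrix()
print('tool cm',R.T@(np.array([p[0],p[1],0])-st['eef_pos'])*100)
u=np.array([np.cos(p[2]),np.sin(p[2])]);print('axis world',u,'axis tool',R.T@np.r_[u,0])
Rz=Rn.from_euler('z',p[2]).as_matrix()
s0=cv2.imread('pics/side0.png',0); ft=ctrl.grab_frame('side'); cs=cam(ft)
for sg in(1,-1):
    e3=np.array([[sg*.035,b,z] for b,z in((-.017,0),(.017,0),(.017,.034),(-.017,.034))])@Rz.T+[p[0],p[1],0]
    out=sg*Rz[:,0]@(-cs[1].T@cs[2]-e3.mean(0)); outw=sg*Rz[:,0]@(-c[1].T@c[2]-e3.mean(0))
    print(sg,'side-visible',out,np.round(proj(e3,cs),1).tolist(),'wrist',outw)
print(s0[218:250,264:304])
E
```

```text
[ 0.42525462  0.23291878 -0.85528976] 71.9450980392157 2885.0
tool cm [ 0.21626022  1.7737806  20.32785082]
axis world [ 0.65599984 -0.75476103] axis tool [-8.50650513e-01 -5.25731590e-01  1.81299104e-06]
1 side-visible 0.7061232671617076 [[289.2, 245.9], [297.0, 240.7], [296.6, 229.6], [288.7, 234.7]] wrist -0.09415592867234929
-1 side-visible -0.7761232671617075 [[268.9, 238.7], [276.8, 233.7], [276.2, 222.9], [268.2, 227.7]] wrist 0.024155928672349256
[[ 84  84  81 ... 150 150 149]
 [ 83  80  79 ... 150 150 149]
 [ 76  76  71 ... 149 149 146]
 ...
 [146 148 147 ... 148 149 150]
 [148 149 147 ... 147 148 148]
 [150 147 149 ... 147 149 149]]
```

Run:
```python
import cv2,numpy as np,sys
np.set_printoptions(threshold=sys.maxsize,linewidth=250)
s0=cv2.imread('pics/side0.png',0); print(s0[224:250,278:302])
```

```text
[[140 147 147 148 148 150 151 151 150 152 151 149 150 151 149 150 148 149 148 147 147 147 150 150]
 [137 137 143 145 147 149 149 149 150 150 151 151 150 150 149 152 150 149 148 149 149 148 145 148]
 [134 137 137 138 141 141 146 147 148 148 152 151 147 150 151 150 149 150 147 149 147 147 148 149]
 [132 134 135 135 135 137 137 142 141 144 144 148 149 148 149 151 149 148 148 149 149 148 150 148]
 [136 134 136 134 134 132 133 137 137 137 142 143 141 147 147 148 149 149 148 147 148 148 149 150]
 [135 137 136 134 134 134 134 134 134 135 135 137 135 143 142 144 144 146 149 150 148 150 150 149]
 [135 133 135 135 136 133 133 133 134 131 133 134 135 135 136 137 137 135 142 146 147 150 150 149]
 [125 127 128 132 133 134 130 133 133 133 136 133 133 131 132 128 120 121 132 144 148 148 149 149]
 [108 113 123 123 130 132 131 133 132 134 133 131 130 128 123 113 104 102 123 140 148 147 147 147]
 [ 89  96 102 109 115 119 125 131 131 130 133 130 126 118 107  98  87  93 117 139 144 149 150 147]
 [ 85  86  89  93  97 107 112 118 122 126 128 123 114 100  91  81  80  92 114 136 144 151 149 148]
 [ 80  80  
[... 774 characters left out ...]
7 149]
 [122 118 106  97  89  84  84  81  83  84  80  77  81  80  93 110 120 131 141 147 150 150 149 148]
 [142 140 130 120 109  99  97  91  89  87  83  82  87  98 113 125 136 144 147 148 150 148 151 149]
 [150 147 145 139 134 126 119 114 105  99  94  98 106 121 132 141 143 150 147 148 150 151 150 151]
 [150 149 148 149 145 141 140 134 129 119 120 120 131 136 143 148 149 147 148 148 150 152 150 150]
 [152 148 150 148 149 148 146 143 143 141 140 138 142 147 145 150 149 147 149 148 151 151 151 148]
 [149 150 151 149 148 147 148 147 148 149 148 147 149 149 148 149 149 149 147 149 149 148 149 147]
 [146 150 148 150 148 150 147 148 149 149 148 150 149 149 149 148 151 149 149 148 148 148 150 147]]
```

Spacer pose fit: (0.425, 0.233), 31.7° off the tool x axis. The end face isn't clear enough in the side view. I'll grasp the spacer lengthwise along tool x, because the wrist camera can see the +x end from there.

Call:
carry_out(increments=[[[0,0,10],[0.1,0.9,2],1],[[0,0,20],[0.2,1.8,5],1],[[0,0,31.7],[0.2,1.8,9],1],[[0,0,31.7],[0.2,1.8,14],0.8],[[0,0,31.7],[0.2,1.8,18],0.8],[[0,0,31.7],[0.2,1.8,19.8],0.8],[[0,0,31.7],[0.2,1.8,19.8],0.4],[[0,0,31.7],[0.2,1.8,19.8],0.1],[[0,0,31.7],[0.2,1.8,19.8],0.1],[[0,0,31.7],[0.2,1.8,19.8],0.1],[[0,0,31.7],[0.2,1.8,19.8],0.1],[[0,0,31.7],[0.2,1.8,15],0.1],[[0,0,31.7],[0.2,1.8,10],0.1],[[0,0,31.7],[0.2,1.8,5],0.1],[[0,0,31.7],[0.2,1.8,0],0.1],[[0,0,31.7],[0.2,1.8,0],0.1]])

```text
time: 19.38
eef_pos: [0.4276, 0.2342, 0.2071]
orientation: [1.301, 2.855, 0.01]
wrist_force: [-0.2, 0.3, -1.5]
gripper_width: 0.39
gripper_force: 61.0
```

Run:
```python
from h import *
st,f,c=look([("spacer_center",.21)])
print(np.round(st['joint_pos'],2))
im=f['image'][210:390,220:420]
im=cv2.convertScaleAbs(im,alpha=1.6)
cv2.imwrite('pics/s2.png',cv2.resize(im,(666,600),interpolation=cv2.INTER_CUBIC))
```

```text
t 19.38 tcp [0.4276 0.2342 0.2071] x [-0.656  0.755 -0.002] y [0.755 0.656 0.007] F [-0.2  0.3 -1.5] w 0.39 gf 61.02317601442337
spacer_center 0.84 [276. 231. 368. 405.] ell [321.1 310.   94.4 261.7] X [0.4295 0.2323 0.21  ] tool cm [-0.26  0.03 -0.29]
spacer_center 0.73 [272. 387. 304. 413.] ell [280.3 399.5  18.4  26.3] X [0.4489 0.1768 0.21  ] tool cm [-5.72 -2.16 -0.29]
[ 0.5   0.16  1.95 -0.    1.02 -0.22]
```

View pics/s2.png

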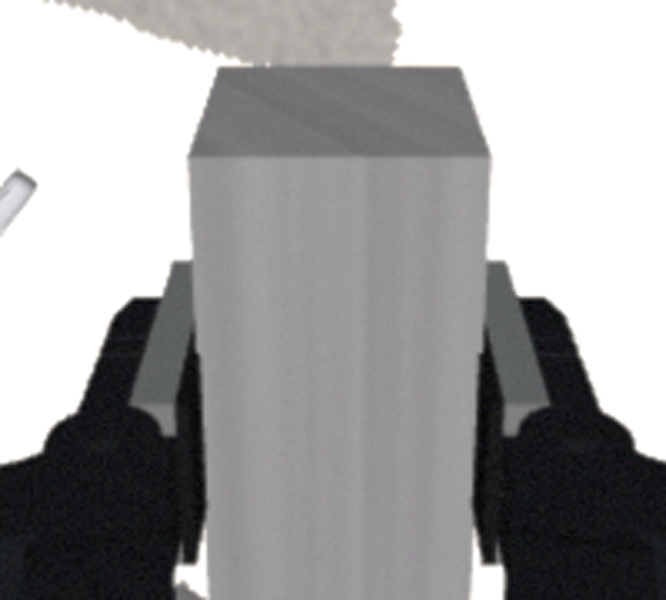

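The +x end face is clearly solid and in full view at (320,243), so the hole is at the tool −x end. I need −x up, so I'll tilt about tool y by −90° in steps, raising as I go.

Call:
carry_out(increments=[[[0,0,0],[0,0,-4],0.1],[[0,0,0],[0,0,-8],0.1],[[0,-6,0],[0,0,-12],0.1],[[0,-12,0],[0,0,-15],0.1],[[0,-18,0],[0,0,-15],0.1],[[0,-24,0],[0,0,-15],0.1],[[0,-30,0],[0,0,-15],0.1],[[0,-30,0],[0,0,-15],0.1],[[0,-30,0],[0,0,-15],0.1]])

```text
time: 20.6
eef_pos: [0.4252, 0.2331, 0.3521]
orientation: [1.098, 2.414, -0.296]
wrist_force: [0.0, -0.0, -1.5]
gripper_width: 0.388
gripper_force: 60.8
```

Run:
```python
from h import *
st=ctrl.read_state();print(np.round(st['joint_pos'],2),st['gripper_width'],np.round(Rn.from_rotvec(st['orientation']).as_matrix(),3).tolist(),st['eef_pos'])
```

```text
[ 0.85  0.05  1.84 -0.53  1.36  0.28] 0.3875881773402189 [[-0.57, 0.754, 0.326], [0.653, 0.657, -0.377], [-0.498, -0.002, -0.867]] [0.42522916 0.23305058 0.35214029]
```

Run:
```python
from h import *
st=ctrl.read_state();R0=Rn.from_rotvec(st['orientation'])
a=np.deg2rad(-74);z=np.array([np.cos(a),np.sin(a),0]);x=np.array([0,0,-1.]);Rf=np.c_[x,np.cross(z,x),z]
v=(R0.inv()*Rn.from_matrix(Rf)).as_rotvec(degrees=True);print(v,np.linalg.norm(v))
```

```text
[ 22.62431113 -59.07861719  13.24221196] 64.63357208804987
```

Call:
carry_out(increments=[[[2.8,-7.4,1.7],[0,0,0],0.1],[[5.7,-14.8,3.3],[0,0,0],0.1],[[8.5,-22.2,5.0],[0,0,0],0.1],[[11.3,-29.5,6.6],[0,0,0],0.1],[[14.1,-36.9,8.3],[0,0,0],0.1],[[17.0,-44.3,9.9],[0,0,0],0.1],[[19.8,-51.7,11.6],[0,0,0],0.1],[[22.6,-59.1,13.2],[0,0,0],0.1],[[22.6,-59.1,13.2],[0,0,0],0.1],[[22.6,-59.1,13.2],[0,0,0],0.1],[[22.6,-59.1,13.2],[0,0,0],0.1]])

```text
time: 21.98
eef_pos: [0.4256, 0.2329, 0.3542]
orientation: [1.005, 1.328, -0.997]
wrist_force: [-0.1, -0.1, -2.5]
gripper_width: 0.387
gripper_force: 61.0
```

Run:
```python
from h import *
import sys; np.set_printoptions(threshold=sys.maxsize,linewidth=250)
st=ctrl.read_state();R=Rn.from_rotvec(st['orientation']).as_matrix()
print(np.round(st['joint_pos'],2),np.round(R,3).tolist(),st['eef_pos'],st['gripper_width'],st['gripper_force'])
P=R@[0,0,-.019]+st['eef_pos']
for n in('top','side'):
    f=ctrl.grab_frame(n);c=cam(f); print(n,proj([P,P+[0,0,.035],P-[0,0,.035]],c).round(1).tolist())
    for r in ctrl.cut_out(f,'spacer_center')[:2]: print(r['score'],np.round(r['bbox']))
    if n=='top':
        u,v=proj([P+[0,0,.035]],c)[0].astype(int); print(u,v);print(f['image'][v-13:v+14,u-13:u+14,1])
```

```text
[ 1.04  0.65  1.7  -0.98  2.08  0.95] [[0.003, 0.961, 0.276], [0.004, 0.276, -0.961], [-1.0, 0.004, -0.003]] [0.42558741 0.23286884 0.3542311 ] 0.3868320919660898 60.9906430542469
top [[224.2, 234.1], [221.0, 231.4], [227.2, 236.6]]
0.72 [219. 221. 239. 242.]
220 231
[[ 80 111 132 147 149 147 150 147 142 145 147 152 144 144 148 147 140 142 143 143 146 146 145 139 145 139 146]
 [ 41  75 111 136 146 149 147 144 147 149 147 146 147 145 143 128 114 107 111 120 140 149 142 144 144 139 140]
 [ 26  53  82 124 151 150 149 151 146 142 146 137 116 106  93  81  65  58  61  85 116 141 147 146 138 134 138]
 [ 29  40  60 104 136 143 145 141 130 112 102  86  72  61  42  38  39  54  64  80 111 133 137 138 130 122 139]
 [ 39  31  36  73 103 108 105  96  88  67  49  38  43  46  63  78  91 102 115 125 132 133 140 138 121 108 115]
 [ 34  35  37  47  61  64  58  53  38  53  51  74  82  99 120 127 128 139 140 145 140 138 140 140 129 111  91]
 [ 35  34  33  31  27  34  48  55  74  88 105 119 126 129 144 142 147 143 147 145 140 142 144 139 138 112  79]
 [ 33  22  26  33  37  58  86 107 111 126 138 138 137 1
[... 1572 characters left out ...]
  88  81  67  56  53  49  57  60  64]
 [150 152 149 151 149 146 144 149 146 145 149 152 143 120 100  77  73  68  55  43  48  52  67  71  92 104 100]
 [149 153 153 151 148 145 149 146 148 148 151 149 139 123  82  58  58  59  59  70  87 107 107 112 111 117 104]
 [148 152 151 150 155 151 149 148 147 150 143 133 116  99  76  79  91 107 114 111 113 117 116 102  92  90  76]
 [149 151 147 149 154 152 153 148 148 138 125 103 104 112 115 111 113 117 115 107  97  92  76  66  52  50  58]
 [142 142 146 146 142 139 136 131 121 111 102 106 115 121 117 110 101  92  79  72  56  50  44  32  32  34  64]]
side [[272.7, 107.0], [271.9, 92.0], [273.5, 121.5]]
0.65 [267.  90. 287. 125.]
0.36 [347. 262. 413. 304.]
```

The top camera shows a dark round hole in the middle of the spacer's upward end, and the spacer is vertical at 0.35 m. I'm handing it in.

```bash
python3 -c "
from station import ctrl
s=ctrl.read_state();print(abs(s['dq']).max(),s['gripper_force']);print(ctrl.sign_off())"
```

```text
0.008156423646730113 60.9904745221138
the job is handed in; nothing more can be done
None
```

The washer and pulley look fully home on the stud, and the spacer is held upright about 0.35 m above the bench with its blind hole facing up; I handed the job in at about 22 s, with no verdict returned.

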